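# Lock the lens holder into the optical rail

### The job

Fit the lens holder from the wooden storage block into the empty rider on the optical rail: drop its T-head foot down through the slot in the rider's top, push it gently against its spring collar, turn it a quarter turn clockwise so that it stays locked upright with the lens squarely facing along the rail, and let go. Do not force anything, and leave everything else where it is.

Things in the scene. Friction and masses are not known exactly. Their poses are not given: they have to be found in the camera images.
- lens: Lens holder, 0.13-0.19 kg. Origin: centre of the T-head's underside, z up. T-head 22 mm long (y), 10 wide (x), z 0-7, two corners cut: in the slot it turns only clockwise from above, to a stop at 92-105 deg. Shank 9 mm. Spring collar 38 mm across, underside at z 10, gives 5 mm: starts at 3 N, stops at 8 N. Black plate to grip, z 45-105, 58 wide (y), 10 thick (x); round 43 mm lens at z 75 faces x.
- rail: Optical rail, a slotted aluminium bar 480 x 50 x 45 mm on the bench, fixed. Origin: centre of its underside; x runs along the rail to the lamp at its far end. It also carries, clamped, a white screen (top 212 mm above the bench) on the -x side of the empty rider and a slide holder (top 182 mm) on its +x side, both 80 mm or more from the rider's centre, their plates facing along x.
- rider: Empty rider clamped on the rail. Origin: on the rail top (45 mm over the bench), x along the rail. Its aluminium socket head, 56 (x) x 60 (y) x 27 mm, has a slot 28 (x) x 11.5 (y) mm in its top; lip 6 mm thick, below it a cavity 32 x 24 mm, 15 deep. Head top at z 52 +-8 mm (column), slot centre at y 0 +-9 mm (cross slide): locked anywhere in that, not measured, to be seen or felt.
- store: Wooden storage block 270 x 75 x 30 mm, fixed. Origin: centre of its underside, x along it. Three holes 27 mm wide, 18 deep, 90 mm apart along x hold three plug-in holders, each standing on its collar, its T-head 10 mm below the block's top; the lens holder is in any of them.
- slit: Bystander: holder of the same shape in the block, its plate with a narrow upright slit instead of a lens.
- mirror: Bystander: holder of the same shape in the block, its plate solid, with a mirror on one face.
- beaker: Bystander: glass beaker, 72 mm wide, 95 tall.
- slide_box: Bystander: blue and grey slide box 100 x 82 x 35 mm.
- petri_dish: Bystander: small clear round dish with a lid, 60 mm wide, 15 tall.
- dropper: Bystander: small amber bottle, 27 mm wide, 62 tall, between the block and the rail.
- wash_bottle: Bystander: white bottle, 62 mm wide, 150 tall.
- forceps: Bystander: steel forceps, 130 mm long, lying on the bench.
Things that resemble listed ones, but are neither listed nor needed, are in the scene too. What is shaped like the lens but red or yellow is not meant.

How it is judged:
At the end, for the whole second after the job is handed in: The lens holder stands released and at rest in the rider, locked: its spring clamps the slot's lips (over 6 N between the two), T-head 28 to 50 mm above the rail and within 13 mm of the rider's axis, lens facing along the rail within 0.26 rad, upright within 0.06 rad (contact force between lens and rider above 6 N and horizontal distance between lens and rider below 0.013 m and z of lens in the frame of rider between 0.028 and 0.05 m and angle between the x axis of lens and the x axis of rail, either way round below 0.26 rad and angle between lens's own z axis and vertical below 0.06 rad and linear speed of lens below 0.01 m/s); the robot touches nothing.
It fails at once if the lens holder is forced: it bears on the rider with more than 25 N (contact force between lens and rider above 25 N).
It fails at once if another thing is moved by more than 20 mm (distance of any of slit, mirror, beaker, slide_box, petri_dish, dropper, wash_bottle, forceps from where it was at the start of the episode above 0.02 m).
It fails at once if another holder in the block is tipped (angle between any of slit, mirror's own z axis and vertical above 0.3 rad).
It also fails if it takes over 64 s, if anything falls off the work surface, if the arm or the gripper's body presses on something with over 40 N, if the wrist force passes 120 N, or if a joint passes its speed limit or range.

### The arm

A 6-joint arm with a two-finger parallel gripper is mounted at the origin on the work surface. World frame = base frame: x ahead of the robot, y to its left, z up, the work surface at z = 0. Lengths are in m, angles in rad, forces in N, time in s.
With the tool pointing down it reaches from about 0.375 to 0.9 m from the base axis. Payload 3.1 kg.
Tool frame: the origin (TCP) lies at the very end of the fingers, on their centre line; the grasp point (between the pads) lies 19 mm behind it (manip.hold_point_z is the distance from the TCP to the grasp point, in m); y points along the fingers, z is the direction in which the jaws open and shut, and the axes are right-handed (so a half turn about y gives the same grasp; the last joint's range is limited). The gripper opens to 85 mm and grips with 20 to 120 N. Pads are 22 mm wide; open, the fingers measure 114 mm over their backs; the gripper's body (76 mm by 85 mm) begins 54 mm behind the grasp point. The pads swing forward as they close: fully open they stand 13 mm farther back than shut.
Start: joints at [1.04, 0.527, 1.433, -0, 1.181, -0.178], TCP at [0.215, 0.587, 0.231] pointing down, gripper open.
Joint ranges: [-3.08, 3.08], [-0.75, 2.2], [0.22, 2.44], [-1.43, 4.57], [0, 2.65], [-2.85, 2.85]. Speed limits (rad/s): [2.79, 2.79, 3.14, 3.14, 3.14, 3.14].

### API

Orientations are given as a unit quaternion [x, y, z, w].
In Python, from station import manip, eyes, workorder gives the robot as it stands. The module is installed in compiled form; this text tells all that it offers.
- The arm moves only by the shell command python3 -m jog 'ROWS' [OPENING] [FORCE]. ROWS is JSON, a list of rows, each a list of 2 entries, a list of its own where there are three numbers: the shift along the tool's x, y, z in cm, then the turn about the tool's y in rad. A call has 1 to 20 rows; each row is the pose to reach, as a shift and turn from the pose commanded when the call began, along the tool's axes at that moment; what a row does not reach only later rows make up. A row lasts 1/12 s, in which the tool goes at most 41.7 mm and 7.16 degrees, less where a joint would pass 70% of its speed; a pose out of reach is approached as far as the arm can. A call with a gripper value outside its range is refused whole. OPENING is the finger opening in cm, from 0 to 8.54, set as the call begins (- or left out, the last holds). The fingers move at their own pace and stop on an object; FORCE is the grip in N (left out, the last holds). Time passes only in rows, so rows that repeat a pose let the fingers close. It gives the time, the measured TCP pose, the force and the opening at its end, in the units of the state.
- manip.sense(): the state, without advancing time (a new reading comes with each control period).
- eyes.snapshot(name): name is "side" or "top"; returns a dict with "frame" (400x640x3 uint8, red, green, blue), "vfov" (degrees; the focal length in pixels is half the picture's height over the tangent of half this angle, whatever the lens; pixels are square), "cx", "cy" (the principal point, pixels), "k1" (the pictures are not rectified: a ray, as slopes to the right and down, at radius r is drawn at 1 + k1 r^2 times it, then the intrinsics apply), "rvec" (rotation vector, rad) and "tvec" (3), from world to camera coordinates, as OpenCV has them. Camera axes: x right, y down, z forward; pixel columns grow to the right and rows downward; lengths in m; the calibration is good to about 2 mm. A picture is of the moment at which its call begins. There is no depth.
- workorder.sign_off(): hands the job in, once; it reports no verdict.
The state is a dict: "t": time; "q": joint angles; "qd": joint speeds; "tau": joint torques, N m; "tcp_pos": TCP position; "tool_rot": TCP orientation; "force": force on the tool from outside, world axes, zero at the start; "ft_torque": the same for the moment, N m; "finger_gap": opening from 0.0 (shut) to 1.0 (fully open).
Only numpy, scipy, OpenCV 4.12 (cv2) and the standard library are available. Lean on these libraries where they do the work, as an engineer would, in place of code of your own. Each camera call takes 0.05 s, during which the arm holds its last target. There are 200 camera calls.

## Working session

There is one attempt and no reset: what is moved stays moved. The work goes in short steps, Python scripts to look and compute and a shell command to move; the robot and the scene stay as the last step left them, time stands still between calls to the robot, and variables do not carry over. Pictures are saved under pics/ and viewed, about 8 in all and at most 12, crops included, and the job is handed in when it is done.

```bash
mkdir -p pics
cat > h.py <<'E'
import numpy as np, cv2
from station import manip, eyes, workorder
def snap(n, f=None):
    s=eyes.snapshot(n)
    if f: cv2.imwrite(f,s['frame'][:,:,::-1])
    return s
def cam(s):
    f=200/np.tan(np.radians(s['vfov'])/2)
    K=np.array([[f,0,s['cx']],[0,f,s['cy']],[0,0,1]]); return K,np.array([s['k1'],0,0,0.])
def proj(s,P):
    K,d=cam(s); return cv2.projectPoints(np.array(P,float).reshape(-1,1,3),np.array(s['rvec'],float),np.array(s['tvec'],float),K,d)[0][:,0]
def ray(s,uv):
    K,d=cam(s); p=cv2.undistortPoints(np.array(uv,float).reshape(-1,1,2),K,d)[:,0]
    R=cv2.Rodrigues(np.array(s['rvec'],float))[0]
    D=np.c_[p,np.ones(len(p))]@R; C=-R.T@np.array(s['tvec'],float).ravel(); return C,D
def onz(s,uv,z):
    C,D=ray(s,uv); return C+D*((z-C[2])/D[:,2])[:,None]
def tri(s1,a,s2,b):
    C1,D1=ray(s1,[a]);C2,D2=ray(s2,[b]);A=np.c_[D1[0],-D2[0]]
    t=np.linalg.lstsq(A,C2-C1,rcond=None)[0];p,q=C1+D1[0]*t[0],C2+D2[0]*t[1]
    return (p+q)/2,np.linalg.norm(p-q)
E
python3 - <<'E'
from h import *
for n in('side','top'):
    s=snap(n,f'pics/{n}0.png');print(n,s['vfov'],s['k1'],ray(s,[[320,200]]))
st=manip.sense();print(st,manip.hold_point_z)
E
```

```text
side 56.10915038612999 -0.017731460911153026 (array([ 0.54541682, -0.88180909,  0.67714857]), array([[ 0.05283043,  0.82516795, -0.56247839]]))
top 46.15094593007062 -0.007362349997975837 (array([0.54297485, 0.003201  , 1.4976348 ]), array([[ 3.11772683e-02,  9.35670728e-04, -9.99519812e-01]]))
{'t': 0.1, 'q': array([ 1.04052232e+00,  5.28389925e-01,  1.43377394e+00, -3.69821499e-06,
        1.18141961e+00, -1.78503477e-01]), 'qd': array([-0.00094547, -0.00049806, -0.0039887 , -0.00121541,  0.00170867,
        0.00117873]), 'tau': array([-2.23174461e-04, -4.43306923e+01, -1.78587466e+01, -2.22950698e-04,
        3.92807415e-03, -1.96933985e-05]), 'tcp_pos': array([0.21499203, 0.58616762, 0.23042128]), 'tool_rot': array([ 0.69685784, -0.12397198,  0.12348574, -0.69553675]), 'force': array([-0.3906711 ,  0.2814276 , -0.60414536]), 'ft_torque': array([ 0.05903253,  0.0110987 , -0.00857843]), 'finger_gap': 1.0009999261954916} 0.0187
```

View pics/top0.png

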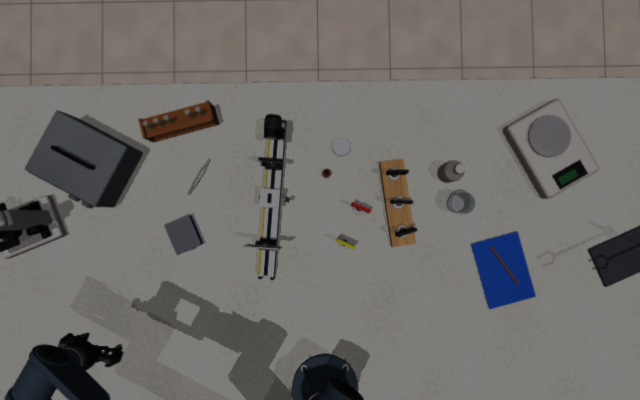

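View pics/side0.png

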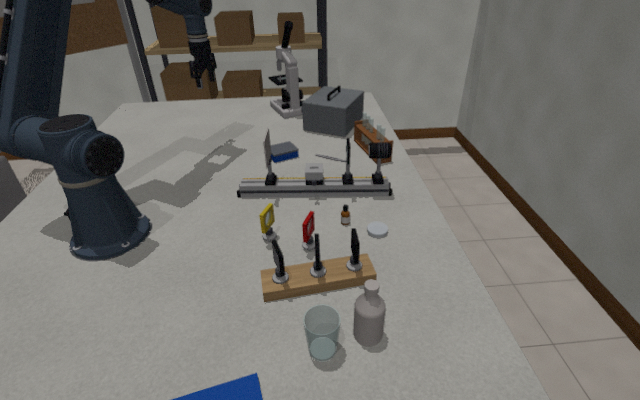

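Top view: the rail is at about (270,195) with the lamp at the top (272,125), and the empty rider is at (269,197). The block is at (398,202), with holders at (395,174), (401,202) and (405,231). The red (360,206) and yellow (345,241) look-alikes are not the lens. Next I enlarge the block and the rider.

Run:
```python
from h import *
a=cv2.imread('pics/side0.png');b=cv2.imread('pics/top0.png')
c=lambda i,x0,y0,x1,y1:cv2.resize(i[y0:y1,x0:x1],(400,300),interpolation=cv2.INTER_CUBIC)
out=np.vstack([np.hstack([c(a,255,220,383,316),c(b,340,154,460,244)]),np.hstack([c(a,235,125,395,245),c(b,220,152,320,227)])])
out=cv2.convertScaleAbs(out,alpha=1.5,beta=10)
cv2.imwrite('pics/crop1.png',out)
```

```text
(no output)
```

View pics/crop1.png

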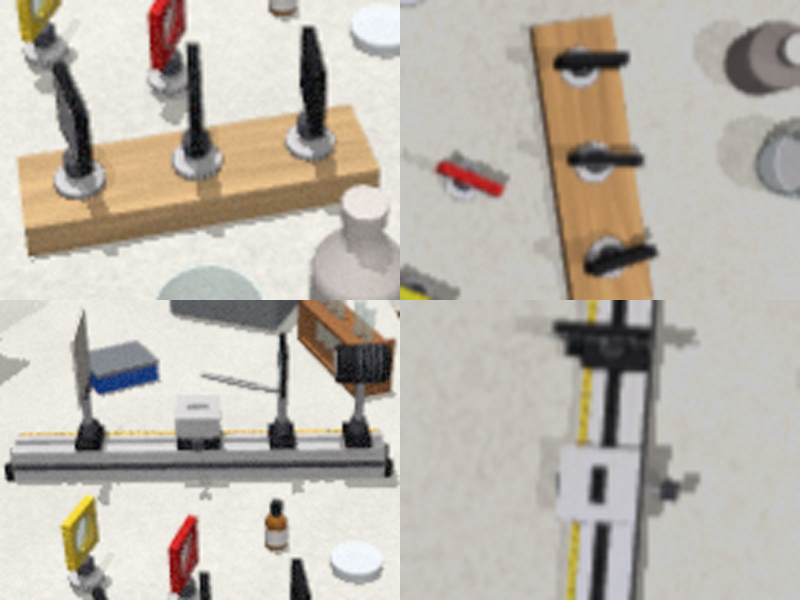

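Three black holders stand in the block, at about (278,260), (317,255) and (354,250) in the side view. The rider's slot at top (269,198) is long along the rail. I will enlarge the plates more strongly to tell them apart.

Run:
```python
from h import *
fs=[snap('side') for _ in range(12)]; a=np.mean([s['frame'] for s in fs],0)[:,:,::-1]
ft=[snap('top') for _ in range(12)]; b=np.mean([s['frame'] for s in ft],0)[:,:,::-1]
np.save('a.npy',a);np.save('b.npy',b)
g=lambda i:(255*np.clip(i/255*1.2,0,1)**0.45).astype(np.uint8)
c=lambda i,x0,y0,w,h,W,H:cv2.resize(g(i[y0:y0+h,x0:x0+w]),(W,H),interpolation=cv2.INTER_CUBIC)
r1=np.hstack([c(a,x,y,30,44,266,390) for x,y in((262,238),(302,232),(340,226))])
r2=np.hstack([c(b,x,y,38,30,266,210) for x,y in((386,218),(382,187),(378,159))])
cv2.imwrite('pics/crop2.png',np.vstack([r1,r2]))
```

```text
(no output)
```

View pics/crop2.png

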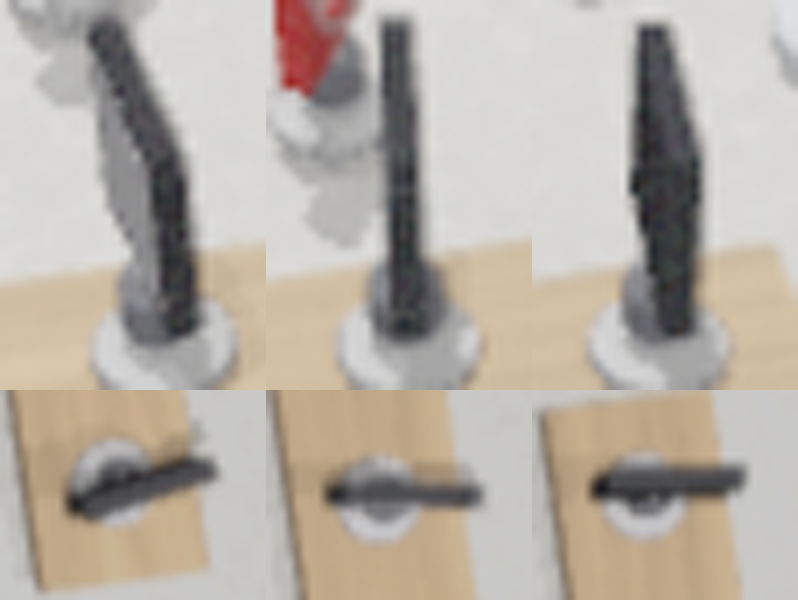

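```bash
cat > m.py <<'E'
from h import *
b=np.load('b.npy').astype(np.uint8); s=snap('top'); ss=snap('side'); a=np.load('a.npy').astype(np.uint8)
hsv=cv2.cvtColor(b,cv2.COLOR_BGR2HSV)
box=np.zeros(b.shape[:2],np.uint8); box[154:252,372:422]=1
w=((hsv[...,0]>8)&(hsv[...,0]<25)&(hsv[...,1]>80)&(hsv[...,2]>120)).astype(np.uint8)*box
pts=cv2.findNonZero(w); r=cv2.minAreaRect(pts); c=onz(s,cv2.boxPoints(r),.03)
print('block',np.round(c,4).tolist(),c.mean(0),[np.linalg.norm(c[i]-c[i-1]) for i in range(4)])
e=[c[i]-c[i-1] for i in range(4)]; L=max(e,key=np.linalg.norm); L=L/np.linalg.norm(L)*np.sign(L[0]); print('dir',L,np.arctan2(L[1],L[0]))
m=c.mean(0); holes=[m+k*.09*L for k in(-1,0,1)]
dk=((b.max(2)<75)).astype(np.uint8)*box
n,lab,st,ce=cv2.connectedComponentsWithStats(dk)
H=[]
for i in range(1,n):
    if st[i,4]<40: continue
    p=np.argwhere(lab==i)[:,::-1].astype(np.float32); r=cv2.minAreaRect(p)
    g=onz(s,p,.125)[:,:2]; u,sv,vt=np.linalg.svd(g-g.mean(0)); d=vt[0]; d*=-np.sign(d[1]) # toward -y
    t=(g-g.mean(0))@d; wd=(g-g.mean(0))@vt[1]
    print(ce[i],st[i,4],'g',g.mean(0),'len',np.ptp(t),'wid',np.ptp(wd),'yaw of plate dir',np.degrees(np.arctan2(d[1],d[0])),'outer end',g.mean(0)+d*t.max())
    H.append((g.mean(0)+d*(t.max()-.029),d))
for h in holes: print('hole',h, proj(s,[h])[0],proj(ss,[h])[0])
for h,d in H: print('ctr from plate',h)
E
python3 m.py
```

```text
block [[0.7054, -0.1965, 0.03], [0.7138, -0.2576, 0.03], [0.4502, -0.2919, 0.03], [0.442, -0.2311, 0.03]] [ 0.57785988 -0.24430542  0.03      ] [np.float64(0.2656675861172309), np.float64(0.06167074701733617), np.float64(0.2657636517551889), np.float64(0.06135359950523397)]
dir [ 0.99164868  0.12896861 -0.        ] 0.12932883659050012
[384.63333333 201.85833333] 120 g [ 0.57777406 -0.18452935] len 0.24531005363993114 wid 0.004883970268633801 yaw of plate dir -172.80153540428253 outer end [ 0.45142359 -0.20048768]
[396.22222222 172.02222222] 135 g [ 0.66468355 -0.22012985] len 0.06497633857964315 wid 0.021266161451663275 yaw of plate dir -88.80805856269762 outer end [ 0.665407   -0.25490046]
[399.92125984 201.08661417] 127 g [ 0.57929388 -0.22934204] len 0.06485379702869642 wid 0.023263454591485124 yaw of plate dir -93.5114073209168 outer end [ 0.57711525 -0.26484644]
[404.59868421 230.83552632] 152 g [ 0.49217197 -0.24135824] len 0.06461676250844874 wid 0.02400667492280762 yaw of plate dir -76.72131705228534 outer end [ 0.50007103 -0.27482925]
hole [ 0.4886115  -0.25591259  0.03      ] [403.8413077  230.86034347] [280.72090247 280.51233258]
hole [ 0.57785988 -0.24430542  0.03      ] [399.58461769 202.35257591] [318.40523331 274.13038266]
hole [ 0.66710826 -0.23269824  0.03      ] [395.33843554 173.94400744] [354.85161468 267.9322729 ]
ctr from plate [ 0.48019501 -0.19685379]
ctr from plate [ 0.66480375 -0.22590673]
ctr from plate [ 0.57889142 -0.23590088]
ctr from plate [ 0.49341009 -0.24660458]
```

Run:
```python
from h import *
s=snap('top'); ss=snap('side'); a=np.load('a.npy').astype(np.uint8)
S=[(280.5,277.5),(317.7,270.9),(354.4,264.6)]
T=[(401.7,230.9),(382+(382-266)/7,187+(499-390)/7),(378+(643-532)/7,159+(497-390)/7)]
print(onz(ss,S,.036),onz(s,T,.036))
for p,q in zip(S,T): print(tri(ss,p,s,q))
# rectify the -x and +x faces of each plate in side view
P=[((.491,-.2455),-76.7),((.5785,-.2365),-92),((.667,-.2255),-88.8)]
rows=[]
for c,y in P:
    d=np.array([np.cos(np.radians(y)),np.sin(np.radians(y))]); n=np.array([d[1],-d[0]]) # toward -x
    for sg in(1,):
        f=np.array(c)+n*sg*.005
        q=[[*(f-d*.033),.130],[*(f+d*.033),.130],[*(f+d*.033),.060],[*(f-d*.033),.060]]
        uv=proj(ss,q); print(np.round(uv,1).tolist())
        M=cv2.getPerspectiveTransform(uv.astype(np.float32),np.float32([[0,0],[264,0],[264,280],[0,280]]))
        im=cv2.warpPerspective(a,M,(264,280),flags=cv2.INTER_CUBIC); rows.append((255*(im/255.)**.5).astype(np.uint8))
g=lambda i:(255*(i/255.)**.5).astype(np.uint8)
c=lambda x,y:cv2.resize(g(a[y:y+40,x:x+34]),(264,310),interpolation=cv2.INTER_CUBIC)
cv2.imwrite('pics/crop3.png',np.vstack([np.hstack(rows),np.hstack([c(250,198),c(294,206),c(262,236)])]))
```

```text
[[ 0.48855216 -0.25208263  0.036     ]
 [ 0.57668382 -0.23947695  0.036     ]
 [ 0.66664384 -0.22739489  0.036     ]] [[ 0.48880694 -0.24818566  0.036     ]
 [ 0.57708005 -0.24012151  0.036     ]
 [ 0.66559654 -0.22708716  0.036     ]]
(array([ 0.48846812, -0.24877588,  0.03263344]), np.float64(0.0004282620382721998))
(array([ 0.57686225, -0.2400249 ,  0.03654801]), np.float64(0.00041001049148234775))
(array([ 0.66614737, -0.22717697,  0.03578095]), np.float64(0.0010654476474122843))
[[272.9, 236.5], [279.3, 255.2], [281.8, 278.4], [275.6, 259.2]]
[[314.7, 230.6], [315.6, 249.7], [316.5, 272.8], [315.5, 253.2]]
[[351.1, 225.3], [356.1, 243.6], [355.1, 266.6], [350.4, 247.7]]
```

View pics/crop3.png

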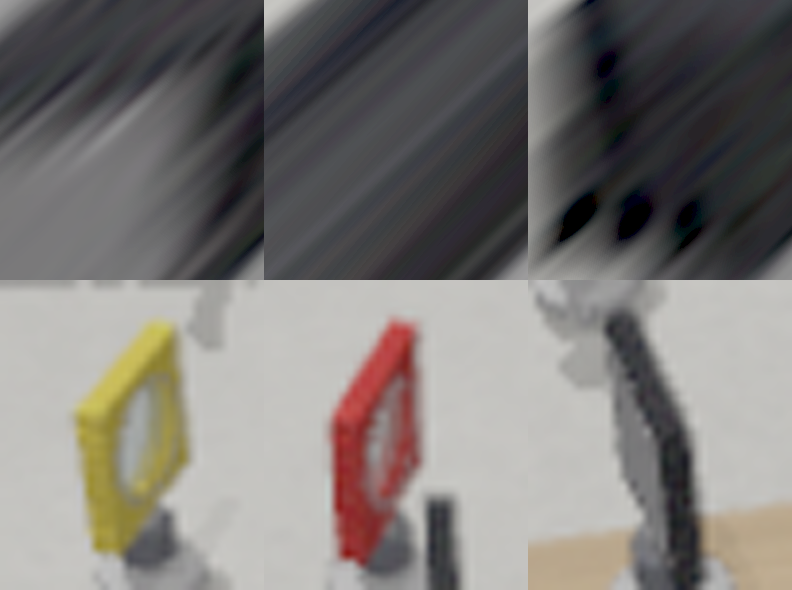

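Identification, in side-view pixels:
- **Left holder (278,260):** a full grey face with no black border, so it is the mirror.
- **Right holder (354,250):** its visible face is black with no bright disc. The red one shows its disc at the same angle, so I take this as the slit.
- **Middle holder (317,255):** the lens by elimination. I only see it edge-on, so I will confirm its face when it is lifted and turned.

Now I measure the rider and the rail.

```bash
cat > r.py <<'E'
from h import *
a=np.load('a.npy').astype(np.uint8);b=np.load('b.npy').astype(np.uint8); s=snap('top'); ss=snap('side')
def slot(im,x0,y0,x1,y1,up=8,nm=''):
    g=cv2.resize(cv2.cvtColor(im,cv2.COLOR_BGR2GRAY)[y0:y1,x0:x1],None,fx=up,fy=up,interpolation=cv2.INTER_CUBIC)
    cv2.imwrite(f'pics/r_{nm}.png',cv2.resize(im[y0:y1,x0:x1],None,fx=up,fy=up,interpolation=cv2.INTER_CUBIC)); return g
gt=slot(b,248,180,292,216,9,'t'); gs=slot(a,292,150,336,186,9,'s')
i=np.hstack([cv2.imread('pics/r_t.png'),cv2.imread('pics/r_s.png')]); cv2.imwrite('pics/rider.png',i)
hsv=cv2.cvtColor(b,cv2.COLOR_BGR2HSV)
y=((hsv[...,0]>18)&(hsv[...,0]<35)&(hsv[...,1]>110)).astype(np.uint8); y[:,:255]=0;y[:,282:]=0;y[:130]=0;y[285:]=0
p=cv2.findNonZero(y)[:,0]; W=onz(s,p,.045); v=cv2.fitLine(W[:,:2].astype(np.float32),cv2.DIST_HUBER,0,.01,.01).ravel()
print('yellow dir',np.degrees(np.arctan2(v[1],v[0])),v, W[:,0].min(),W[:,0].max())
st=manip.sense()
from scipy.spatial.transform import Rotation as R
print(R.from_quat(st['tool_rot']).as_matrix().round(3))
E
python3 r.py
```

```text
yellow dir -5.00997 [ 0.9961795  -0.0873291   0.56614804  0.17970186] 0.3658833237102058 0.7802263898387546
[[ 0.939 -0.     0.345]
 [-0.345  0.     0.939]
 [-0.    -1.     0.   ]]
```

View pics/rider.png

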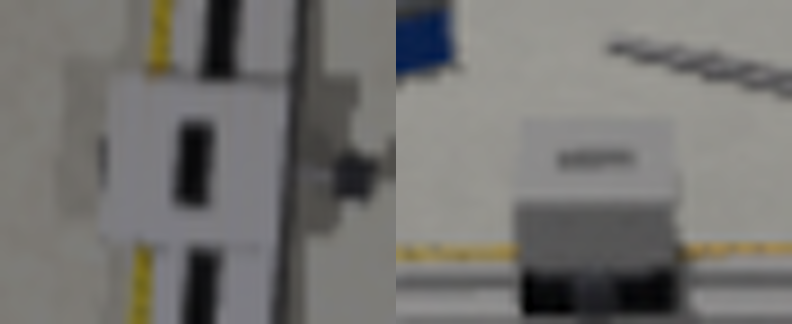

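The rider's head fills about (260–280,188–207) in the top view. The slot centre is near (269.6,198.1) there and near (314.2,167.6) in the side view. The slot runs along the rail.

```bash
cat >> r.py <<'E'
def cen(im,x0,y0,x1,y1):
    g=cv2.cvtColor(im,cv2.COLOR_BGR2GRAY)[y0:y1,x0:x1].astype(float); ref=np.percentile(g,85); w=np.clip(ref-g-25,0,None)
    yy,xx=np.mgrid[y0:y1,x0:x1]; c=np.cov(np.vstack([xx.ravel(),yy.ravel()]),aweights=w.ravel()+1e-9); l,e=np.linalg.eigh(c)
    return np.array([(w*xx).sum(),(w*yy).sum()])/w.sum(), e[:,1]
ct,et=cen(b,264,191,275,206); cs,es=cen(a,307,164,322,172)
print(ct,et,cs,es); 
P,d=tri(s,ct,ss,cs); print('slot tri',P,d)
for z in(.089,.093,.097,.101,.105): print(z,onz(s,[ct],z)[0],onz(ss,[cs],z)[0])
q=onz(s,[ct-6*et,ct+6*et],P[2]);dd=q[1]-q[0];print('slot yaw',np.degrees(np.arctan2(dd[1],dd[0])))
f=lambda u,v,x,y:[x+(u-4)/9,y+(v-4)/9]
ctp=[f(113,73,248,180),f(285,85,248,180),f(275,247,248,180),f(105,240,248,180)]
csp=[f(126,120,292,150),f(279,120,292,150),f(282,203,292,150),f(121,203,292,150)]
print('side corners: TL=(-x,+y) ',[tri(ss,csp[i],s,ctp[j]) for i,j in((0,3),(1,0),(2,1),(3,2))])
E
python3 r.py; ls
```

```text
yellow dir -5.00997 [ 0.9961795  -0.0873291   0.56614804  0.17970186] 0.3658833237102058 0.7802263898387546
[[ 0.939 -0.     0.345]
 [-0.345 -0.     0.939]
 [-0.    -1.    -0.   ]]
[269.0438846  197.75253962] [-0.09324629  0.99564307] [313.25543478 167.19565217] [-0.99848611  0.05500436]
slot tri [0.59439929 0.15663131 0.09615601] 0.0023283917420845028
0.089 [0.59583241 0.15738796 0.089     ] [0.59382184 0.16938025 0.089     ]
0.093 [0.59568232 0.15695013 0.093     ] [0.59349264 0.16223111 0.093     ]
0.097 [0.59553222 0.15651229 0.097     ] [0.59316343 0.15508197 0.097     ]
0.101 [0.59538212 0.15607446 0.101     ] [0.59283423 0.14793283 0.101     ]
0.105 [0.59523203 0.15563663 0.105     ] [0.59250503 0.14078369 0.105     ]
slot yaw 174.02480185172152
side corners: TL=(-x,+y)  [(array([0.57047449, 0.18608306, 0.09706831]), np.float64(0.0003756166611426119)), (array([0.62555781, 0.18311237, 0.09523738]), np.float64(0.001202113162356562)), (array([0.62129729, 0.12610558, 0.09391251]), np.float64(0.00026678402047914507)), (array([0.56672234, 0.12992151, 0.09537399]), np.float64(0.0017000059181045536))]
a.npy
b.npy
h.py
m.py
pics
r.py
```

```bash
python3 -m jog '[[[0,-4,0],0],[[2,-8,-2],0.1],[[62.6,-10,-65.1],1.27],[[62.6,-10,-65.1],1.27],[[62.6,-10,-65.1],1.27],[[62.6,-10,-65.1],1.27],[[62.6,-10,-65.1],1.27],[[62.6,-10,-65.1],1.27],[[62.6,-10,-65.1],1.27],[[62.6,-10,-65.1],1.27],[[62.6,-10,-65.1],1.27],[[62.6,-10,-65.1],1.27],[[62.6,-10,-65.1],1.27],[[62.6,-10,-65.1],1.27],[[62.6,-10,-65.1],1.27],[[62.6,-10,-65.1],1.27],[[62.6,-10,-65.1],1.27],[[62.6,-10,-65.1],1.27],[[62.6,-10,-65.1],1.27],[[62.6,-10,-65.1],1.27]]' 4.5 40
cat > go.py <<'E'
import sys
from h import *
from scipy.spatial.transform import Rotation as R
st=manip.sense(); M=R.from_quat(st['tool_rot']).as_matrix(); yaw=np.degrees(np.arctan2(M[1,2],M[0,2]))
print('t',st['t'],'tcp',st['tcp_pos'].round(4),'jaw yaw',yaw.round(2),'axes y',M[:,1].round(3),'F',st['force'].round(2),'T',st['ft_torque'].round(3),'gap',st['finger_gap'].round(4),'q',st['q'].round(2))
if len(sys.argv)>3:
    tgt=np.array([float(v) for v in sys.argv[1:4]]); print('shift cm',(M.T@(tgt-st['tcp_pos'])*100).round(2))
if len(sys.argv)>4: print('turn',np.radians((yaw-float(sys.argv[4])+90)%180-90).round(3))
E
python3 go.py .5775 -.239 .20 -3
```

```text
t: 3.37
tcp_pos: [0.527, -0.1237, 0.3277]
tool_rot: [0.487, -0.513, 0.513, -0.487]
force: [0.5, 0.3, 0.1]
finger_gap: 0.527Traceback (most recent call last):
  File "go.py", line 5, in <module>
    print('t',st['t'],'tcp',st['tcp_pos'].round(4),'jaw yaw',yaw.round(2),'axes y',M[:,1].round(3),'F',st['force'].round(2),'T',st['ft_torque'].round(3),'gap',st['finger_gap'].round(4),'q',st['q'].round(2))
                                                                                                                                                               ^^^^^^^^^^^^^^^^^^^^^^
AttributeError: 'float' object has no attribute 'round'
```

```bash
sed -i "s/st\['finger_gap'\].round(4)/round(st['finger_gap'],4)/" go.py; python3 go.py .5775 -.239 .19 -3
```

```text
t 3.3667 tcp [ 0.527  -0.1237  0.3277] jaw yaw -2.96 axes y [ 0.  0. -1.] F [0.55 0.26 0.15] T [0.018 0.006 0.084] gap 0.5272 q [-0.44  0.31  1.52  0.    1.31 -0.39]
shift cm [11.25 13.77  5.63]
turn 0.001
```

```bash
python3 -m jog '[[[11.2,4,5.6],0],[[11.2,10,5.6],0],[[11.2,13.8,5.6],0],[[11.2,13.8,5.6],0],[[11.2,13.8,5.6],0],[[11.2,13.8,5.6],0],[[11.2,13.8,5.6],0],[[11.2,13.8,5.6],0]]'; python3 go.py .5775 -.239 .096 -3
```

```text
t: 4.03
tcp_pos: [0.5773, -0.2361, 0.1906]
tool_rot: [0.487, -0.512, 0.513, -0.487]
force: [0.1, 0.2, -0.0]
finger_gap: 0.529
t 4.0333 tcp [ 0.5773 -0.2361  0.1906] jaw yaw -2.91 axes y [ 0.001 -0.    -1.   ] F [ 0.11  0.18 -0.  ] T [-0.054 -0.027 -0.032] gap 0.5293 q [-0.57  0.57  1.48  0.    1.09 -0.52]
shift cm [0.29 9.46 0.03]
turn 0.002
```

```bash
python3 -m jog '[[[0.3,3,0],0],[[0.3,6,0],0],[[0.3,8.5,0],0],[[0.3,9.4,0],0],[[0.3,9.4,0],0],[[0.3,9.4,0],0]]'; python3 -m jog '[[[0,0,0],0],[[0,0,0],0],[[0,0,0],0],[[0,0,0],0],[[0,0,0],0],[[0,0,0],0]]' 0 60; python3 go.py
```

```text
t: 4.53
tcp_pos: [0.5778, -0.2392, 0.0974]
tool_rot: [0.487, -0.511, 0.513, -0.488]
force: [-0.2, 0.0, -0.1]
finger_gap: 0.527
t: 5.03
tcp_pos: [0.5778, -0.2399, 0.0964]
tool_rot: [0.487, -0.512, 0.514, -0.487]
force: [1.1, 0.4, 1.9]
finger_gap: 0.101
t 5.0333 tcp [ 0.5778 -0.2399  0.0964] jaw yaw -2.93 axes y [ 0.003 -0.001 -1.   ] F [1.11 0.36 1.92] T [ 0.019 -0.288  0.014] gap 0.1013 q [-0.57  0.7   1.54  0.    0.9  -0.52]
```

```bash
python3 -m jog '[[[0,-1,0],0],[[0,-3,0],0],[[0,-6,0],0],[[0,-10,0],0],[[0,-14,0],0],[[0,-14,0],-0.12],[[0,-14,0],-0.24],[[0,-14,0],-0.36],[[0,-14,0],-0.48],[[0,-14,0],-0.6],[[0,-14,0],-0.72],[[0,-14,0],-0.84],[[0,-14,0],-0.96],[[0,-14,0],-1.08],[[0,-14,0],-1.2],[[0,-14,0],-1.32],[[0,-14,0],-1.44],[[0,-14,0],-1.536],[[0,-14,0],-1.536],[[0,-14,0],-1.536]]'; python3 go.py .5955 .1565 .236 85
python3 - <<'E'
from h import *
s=snap('side','pics/side1.png');t=snap('top','pics/top1.png')
a=cv2.imread('pics/side1.png');b=cv2.imread('pics/top1.png')
st=manip.sense();p=st['tcp_pos'];u=proj(s,[p])[0].astype(int);v=proj(t,[p])[0].astype(int);print(u,v)
c=lambda i,x,y:cv2.resize(i[y:y+96,x:x+64],(400,600),interpolation=cv2.INTER_CUBIC)
cv2.imwrite('pics/lift.png',cv2.convertScaleAbs(np.hstack([c(a,u[0]-32,u[1]-32),c(b,v[0]-32,v[1]-48)]),alpha=1.7,beta=10))
E
```

```text
t: 6.7
tcp_pos: [0.576, -0.2389, 0.2352]
tool_rot: [-0.706, 0.032, -0.031, 0.707]
force: [-0.4, 0.3, -1.9]
finger_gap: 0.101
t 6.7 tcp [ 0.576  -0.2389  0.2352] jaw yaw 84.94 axes y [-0.002  0.001 -1.   ] F [-0.41  0.25 -1.92] T [-0.001  0.006  0.012] gap 0.1014 q [-0.57  0.52  1.43 -0.    1.19 -2.05]
shift cm [-1.54 -0.05 39.56]
turn -0.001
[315 201] [410 200]
```

View pics/lift.png

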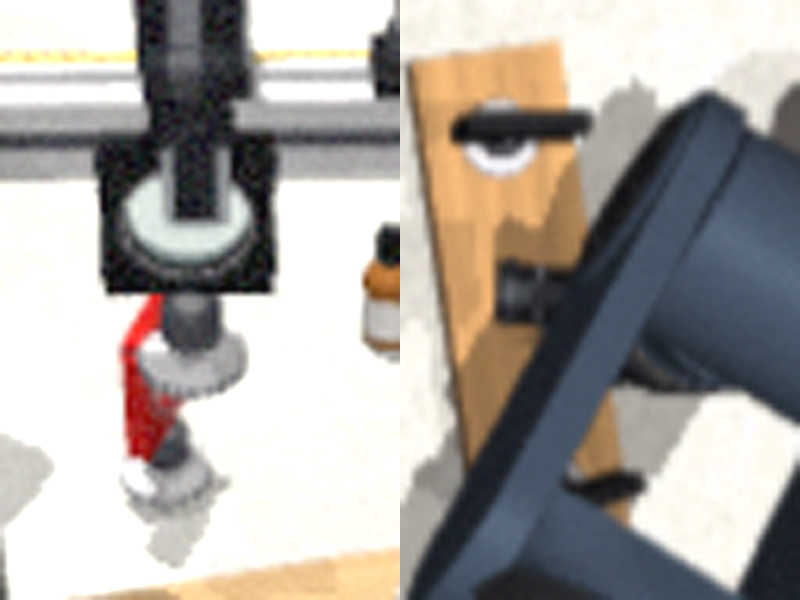

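The disc of the round lens is clear in the black plate at side (314,205), so the middle holder is the lens, and it hangs upright. Now I measure its offset in the grip.

Run:
```python
from h import *
S=[snap('side') for _ in range(6)]; s=S[0]; g=np.mean([x['frame'].mean(2) for x in S],0)
st=manip.sense();p=st['tcp_pos']
from scipy.spatial.transform import Rotation as R
M=R.from_quat(st['tool_rot']).as_matrix()
C,_=ray(s,[[0,0]])
n=M[:,2]*np.sign(M[1,2])*-1; P0=p+n*.005   # near face
def onpl(uv):
    C,D=ray(s,uv); return C+D*(((P0-C)@n)/(D@n))[:,None]
x0,y0=283,169
# lower strip of plate rows (below lens): crop y 270-285 -> rows
def edge(a,b): # subpixel of half level
    return 
for r in (209,211,213,214):
    row=g[r,290:340]; d=np.where(row<70)[0]; l,rr=d.min(),d.max()
    f=lambda i,j:(i+(80-row[i])/(row[j]-row[i]) * (j-i))
    L=290+f(l,l-1); Rr=290+f(rr,rr+1); q=onpl([[L,r],[Rr,r]]); m=(q.mean(0)-p)
    print(r,L,Rr,'width',np.linalg.norm(q[1]-q[0]),'offset along tool x',m@M[:,0],'z',q[:,2])
col=g[195:232,300:304].mean(1); print(np.round(col).astype(int).tolist())
for k in(215.5,216.5): print(k,onpl([[303,k]])[0][2]-p[2])
# finger column
print('finger rows',[ (r,np.round(g[r,300:330]).astype(int).tolist()) for r in (188,)])
```

```text
209 298.8558394160584 326.8224967490247 width 0.05845733835446114 offset along tool x -0.005494879752848387 z [0.22112615 0.22018641]
211 298.8034682080925 327.04295532646046 width 0.059246226921275284 offset along tool x -0.005484050496605711 z [0.21597132 0.21501957]
213 299.35405536668287 326.6204918032787 width 0.057417361306852197 offset along tool x -0.005515019513033594 z [0.21075782 0.20983608]
214 299.4835390946502 326.5580865603645 width 0.057119470462476105 offset along tool x -0.005527469554358068 z [0.20814142 0.20722479]
[11, 11, 10, 10, 14, 21, 32, 40, 39, 34, 28, 31, 26, 19, 15, 11, 9, 12, 10, 15, 16, 126, 147, 148, 148, 147, 142, 135, 124, 109, 103, 108, 109, 109, 109, 110, 116]
215.5 -0.03140909816821136
216.5 -0.03404579599051921
finger rows [(188, [96, 96, 96, 97, 96, 96, 86, 23, 15, 17, 17, 17, 16, 19, 18, 21, 16, 16, 15, 13, 48, 89, 95, 95, 93, 93, 92, 94, 94, 93])]
```

Run:
```python
from h import *
S=[snap('side') for _ in range(4)]; s=S[0]; g=np.mean([x['frame'].mean(2) for x in S],0)
st=manip.sense();p=st['tcp_pos']
from scipy.spatial.transform import Rotation as R
M=R.from_quat(st['tool_rot']).as_matrix(); n=-M[:,2]
def onpl(uv,d):
    C,D=ray(s,uv); P0=p+n*d; return C+D*(((P0-C)@n)/(D@n))[:,None]
for r in range(180,206,2): print(r,np.round(g[r,298:330]).astype(int).tolist())
for off in (-.011,0,.011): print(off,proj(s,[p+M[:,0]*off+n*.0195+np.array([0,0,z]) for z in(0,.02,.04)]).round(1).tolist())
for off in (-.029,0,.029): print(off,proj(s,[p+M[:,0]*off+n*.005-np.array([0,0,.02])]).round(1).tolist())
```

```text
180 [126, 126, 127, 127, 127, 124, 122, 94, 20, 24, 20, 25, 38, 48, 45, 47, 46, 40, 21, 21, 16, 21, 12, 18, 30, 68, 94, 108, 113, 114, 114, 113]
182 [130, 129, 133, 142, 141, 140, 135, 101, 10, 16, 17, 16, 27, 33, 35, 34, 36, 29, 19, 10, 14, 16, 13, 14, 28, 63, 107, 139, 142, 140, 141, 142]
184 [152, 153, 154, 152, 152, 152, 151, 130, 16, 17, 14, 16, 19, 28, 28, 29, 26, 29, 11, 13, 16, 9, 16, 27, 43, 76, 99, 129, 149, 149, 150, 149]
186 [103, 103, 101, 100, 101, 101, 101, 99, 87, 33, 10, 15, 13, 14, 11, 17, 18, 13, 11, 14, 14, 21, 51, 84, 93, 93, 93, 92, 94, 94, 93, 94]
188 [97, 97, 96, 95, 95, 96, 97, 96, 86, 39, 14, 13, 16, 18, 19, 21, 20, 18, 16, 18, 15, 23, 45, 82, 94, 93, 94, 93, 93, 94, 93, 94]
190 [56, 45, 43, 43, 37, 44, 43, 42, 35, 25, 11, 17, 17, 19, 17, 20, 21, 19, 20, 20, 12, 18, 17, 25, 30, 26, 27, 24, 35, 44, 47, 48]
192 [41, 20, 18, 15, 17, 16, 14, 9, 9, 10, 24, 44, 37, 18, 12, 20, 14, 14, 16, 24, 41, 34, 9, 7, 17, 10, 6, 10, 22, 44, 69, 70]
194 [55, 13, 11, 9, 11, 16, 11, 13, 11, 14, 35, 66, 73, 26, 22, 19, 19, 15, 20, 36, 66, 69, 25, 11, 10, 8, 7, 10, 11, 36, 78, 93]
[... 223 characters left out ...]
6, 60, 34, 7, 7, 10, 12, 13, 88, 151, 150]
200 [138, 56, 4, 13, 14, 49, 98, 127, 130, 131, 125, 99, 74, 40, 19, 17, 19, 17, 17, 28, 56, 86, 109, 115, 84, 31, 7, 7, 27, 102, 161, 160]
202 [146, 74, 10, 16, 36, 91, 127, 131, 130, 130, 126, 112, 76, 45, 22, 17, 19, 14, 17, 29, 58, 87, 112, 128, 119, 57, 5, 8, 45, 112, 157, 157]
204 [138, 78, 8, 14, 38, 72, 110, 129, 129, 130, 128, 120, 96, 75, 68, 69, 68, 68, 66, 69, 78, 100, 128, 127, 109, 56, 24, 10, 36, 106, 158, 159]
-0.011 [[309.8, 207.3], [309.4, 199.1], [309.0, 190.7]]
0 [[315.2, 207.2], [314.9, 199.1], [314.6, 190.7]]
0.011 [[320.6, 207.1], [320.4, 199.0], [320.1, 190.6]]
-0.029 [[301.7, 211.1]]
0 [[315.6, 211.0]]
0.029 [[329.4, 210.8]]
```

```bash
python3 -m jog '[[[0,0,2],0],[[0,0,5],0],[[-0.3,0,9],0],[[-0.5,0,13],0],[[-0.6,0,17],0],[[-0.7,0,21],0],[[-0.8,0,25],0],[[-0.9,0,29],0],[[-1.0,0,33],0],[[-1.1,0,36],0],[[-1.17,0,38],0],[[-1.17,0,39],0],[[-1.17,0,39.5],0],[[-1.17,0,39.55],0],[[-1.17,0,39.55],0],[[-1.17,2,39.55],0],[[-1.17,2.5,39.55],0],[[-1.17,2.5,39.55],0],[[-1.17,2.5,39.55],0]]'; python3 go.py .5988 .1562 .180 84.8
python3 - <<'E'
from h import *
s=snap('side','pics/side2.png');t=snap('top','pics/top2.png')
a=cv2.imread('pics/side2.png');b=cv2.imread('pics/top2.png')
c=lambda i,x,y:cv2.resize(i[y:y+75,x:x+50],(400,600),interpolation=cv2.INTER_CUBIC)
cv2.imwrite('pics/over.png',cv2.convertScaleAbs(np.hstack([c(a,290,120),c(b,245,160)]),alpha=1.5,beta=10))
E
```

```text
t: 8.88
tcp_pos: [0.5988, 0.1545, 0.2102]
tool_rot: [0.707, -0.031, 0.03, -0.706]
force: [0.4, -0.4, -1.0]
finger_gap: 0.109
t 8.8833 tcp [0.5988 0.1545 0.2102] jaw yaw 84.99 axes y [-0.001 -0.    -1.   ] F [ 0.35 -0.37 -0.97] T [-0.027 -0.04  -0.028] gap 0.1086 q [ 0.07  0.54  1.47 -0.    1.13 -1.41]
shift cm [-0.01  3.02  0.17]
turn 0.003
```

View pics/over.png

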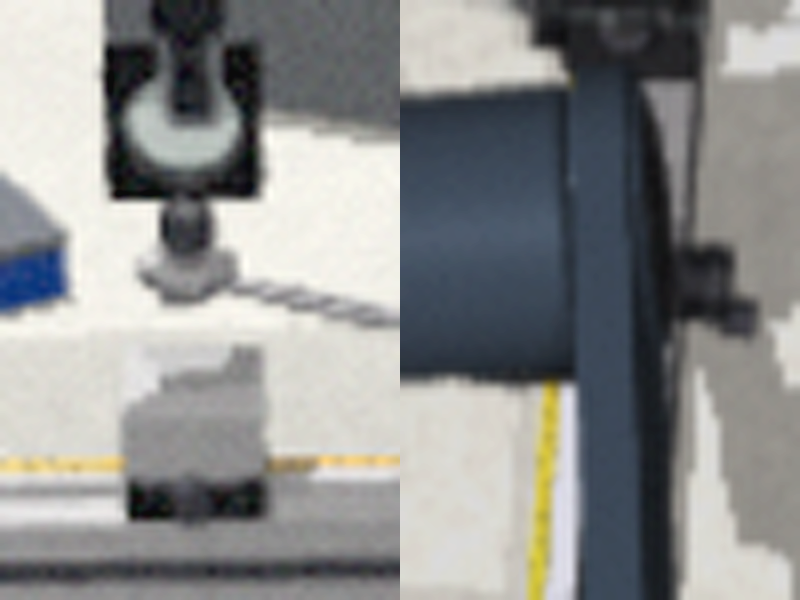

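The lens (side ~(313,137)) hangs above the rider head (~(314,170)). I compare them along the rail in the same camera, so its bias cancels out.

Run:
```python
from h import *
S=[snap('side') for _ in range(6)]; s=S[0]; g=np.mean([x['frame'].mean(2) for x in S],0)
st=manip.sense(); p=st['tcp_pos']; print(p,st['finger_gap'],st['force'])
n=np.array([-.0872,-.9962,0])
def onpl(uv,P0):
    C,D=ray(s,uv); return C+D*(((P0-C)@n)/(D@n))[:,None]
for r in (139,141,142,143):
    row=g[r,295:335]; d=np.where(row<60)[0]; l,rr=d.min(),d.max()
    f=lambda i,j:(i+(75-row[i])/(row[j]-row[i])*(j-i))
    L=295+f(l,l-1);Rr=295+f(rr,rr+1); q=onpl([[L,r],[Rr,r]],p+n*.005); print(r,L,Rr,'w',np.linalg.norm(q[1]-q[0]),'ctr',q.mean(0))
print('slot',onpl([[313.255,167.196]],np.array([.5955,.1562,.0955])))
print('TCP expects', proj(s,[p]), 'tool-x axis (.996,-.087)')
```

```text
[0.59911407 0.15578281 0.21090583] 0.1067706399570056 [ 0.93451334  0.34412793 -2.46203407]
139 303.02365415986947 322.1671641791045 w 0.05745027483975021 ctr [0.59403686 0.15120807 0.19575841]
141 303.10069177555727 322.38884263114073 w 0.05807226650868474 ctr [0.5942732  0.15118738 0.18918941]
142 303.3090128755365 322.0758426966292 w 0.056594657652569845 ctr [0.59401054 0.15121037 0.18589492]
143 303.4626318202659 322.03027604630455 w 0.05608520193036583 ctr [0.59406696 0.15120543 0.1825847 ]
slot [[0.59322268 0.15639934 0.09626176]]
TCP expects [[314.03081344 133.61381857]] tool-x axis (.996,-.087)
```

```bash
python3 -m jog '[[[-0.1,1,0.05],0],[[-0.1,2.2,0.05],0],[[-0.1,3,0.05],0],[[-0.1,3.4,0.05],0],[[-0.1,3.5,0.05],0],[[-0.1,3.5,0.05],0]]'; python3 go.py;  python3 -m jog '[[[0,0.1,0],0],[[0,0.2,0],0],[[0,0.3,0],0]]'; python3 -m jog '[[[0,0.1,0],0],[[0,0.15,0],0],[[0,0.15,0],0]]'; python3 go.py
```

```text
t: 9.78
tcp_pos: [0.5978, 0.1563, 0.1749]
tool_rot: [0.706, -0.031, 0.03, -0.706]
force: [0.2, 0.2, -1.1]
finger_gap: 0.104
t 9.7833 tcp [0.5978 0.1563 0.1749] jaw yaw 85.08 axes y [-0.001 -0.    -1.   ] F [ 0.22  0.22 -1.12] T [-0.015 -0.045  0.03 ] gap 0.1037 q [ 0.08  0.58  1.5   0.    1.05 -1.41]
t: 10.03
tcp_pos: [0.5984, 0.1563, 0.1729]
tool_rot: [-0.706, 0.03, -0.031, 0.707]
force: [-0.4, -0.0, -1.2]
finger_gap: 0.107
t: 10.28
tcp_pos: [0.5985, 0.1564, 0.1721]
tool_rot: [-0.706, 0.03, -0.031, 0.707]
force: [0.1, 0.4, 4.6]
finger_gap: 0.104
t 10.2833 tcp [0.5985 0.1564 0.1721] jaw yaw 85.09 axes y [ 0.002  0.    -1.   ] F [0.14 0.43 4.64] T [-0.031  0.238  0.026] gap 0.1039 q [ 0.08  0.59  1.51  0.    1.05 -1.41]
```

```bash
python3 -m jog '[[[0,0,0.03],0],[[0,0,0.06],0],[[0,0,0.08],0],[[0,0,0.08],0]]'; python3 go.py;  python3 -m jog '[[[0,0,0.03],0],[[0,0,0.06],0],[[0,0,0.08],0],[[0,0,0.08],0]]'; python3 go.py
```

```text
t: 10.62
tcp_pos: [0.5986, 0.1567, 0.172]
tool_rot: [0.707, -0.03, 0.031, -0.706]
force: [-1.4, -1.3, 5.5]
finger_gap: 0.107
t 10.6167 tcp [0.5986 0.1567 0.172 ] jaw yaw 85.11 axes y [ 0.002 -0.001 -1.   ] F [-1.36 -1.33  5.5 ] T [-0.321  0.328 -0.002] gap 0.1073 q [ 0.08  0.59  1.51 -0.    1.05 -1.41]
t: 10.95
tcp_pos: [0.5977, 0.158, 0.1703]
tool_rot: [-0.706, 0.031, -0.03, 0.706]
force: [0.7, -0.2, -1.8]
finger_gap: 0.105
t 10.95 tcp [0.5977 0.158  0.1703] jaw yaw 85.08 axes y [-0.001  0.    -1.   ] F [ 0.73 -0.19 -1.8 ] T [0.012 0.053 0.004] gap 0.1047 q [ 0.08  0.59  1.51  0.    1.04 -1.41]
```

It dropped into the slot after about 1.6 mm toward +y. I continue down gently to the collar.

```bash
python3 -m jog '[[[0,0.1,0],0],[[0,0.2,0],0],[[0,0.3,0],0],[[0,0.3,0],0]]'; python3 go.py;  python3 -m jog '[[[0,0.1,0],0],[[0,0.2,0],0],[[0,0.3,0],0],[[0,0.4,0],0],[[0,0.4,0],0]]'; python3 go.py
```

```text
t: 11.28
tcp_pos: [0.5979, 0.1579, 0.1674]
tool_rot: [0.706, -0.031, 0.03, -0.706]
force: [-0.3, 0.5, -1.7]
finger_gap: 0.104
t 11.2833 tcp [0.5979 0.1579 0.1674] jaw yaw 85.09 axes y [-0.001 -0.    -1.   ] F [-0.34  0.46 -1.74] T [-0.043 -0.059 -0.014] gap 0.1045 q [ 0.08  0.59  1.51  0.    1.04 -1.41]
t: 11.7
tcp_pos: [0.598, 0.1579, 0.1637]
tool_rot: [0.706, -0.031, 0.03, -0.706]
force: [0.4, 0.2, -1.2]
finger_gap: 0.108
t 11.7 tcp [0.598  0.1579 0.1637] jaw yaw 85.08 axes y [-0.001 -0.    -1.   ] F [ 0.37  0.25 -1.23] T [ 0.004 -0.078 -0.015] gap 0.1079 q [ 0.08  0.6   1.51 -0.    1.03 -1.41]
```

```bash
python3 -m jog '[[[0,0.1,0],0],[[0,0.2,0],0],[[0,0.3,0],0],[[0,0.3,0],0]]'; python3 go.py;  python3 -m jog '[[[0,0.1,0],0],[[0,0.2,0],0],[[0,0.2,0],0]]'; python3 go.py
```

```text
t: 12.03
tcp_pos: [0.5984, 0.1579, 0.1615]
tool_rot: [0.706, -0.03, 0.031, -0.706]
force: [-0.9, 0.1, 3.3]
finger_gap: 0.105
t 12.0333 tcp [0.5984 0.1579 0.1615] jaw yaw 85.09 axes y [ 0.001 -0.    -1.   ] F [-0.86  0.14  3.26] T [-0.04   0.164  0.057] gap 0.1052 q [ 0.08  0.6   1.51 -0.    1.02 -1.41]
t: 12.28
tcp_pos: [0.5984, 0.1579, 0.1594]
tool_rot: [-0.706, 0.03, -0.031, 0.706]
force: [-0.9, 0.4, 4.9]
finger_gap: 0.103
t 12.2833 tcp [0.5984 0.1579 0.1594] jaw yaw 85.08 axes y [ 0.001  0.    -1.   ] F [-0.88  0.44  4.85] T [-0.065  0.3    0.002] gap 0.1028 q [ 0.08  0.6   1.52 -0.    1.02 -1.41]
```

```bash
python3 -m jog '[[[0,0.06,0],0],[[0,0.12,0],0],[[0,0.12,0],0]]'; python3 go.py; python3 -m jog '[[[0,0,0],0.05],[[0,0,0],0.1],[[0,0,0],0.15],[[0,0,0],0.2],[[0,0,0],0.2]]';  python3 go.py
```

```text
t: 12.53
tcp_pos: [0.5984, 0.1579, 0.1582]
tool_rot: [-0.706, 0.03, -0.031, 0.706]
force: [-1.2, -0.5, 5.9]
finger_gap: 0.108
t 12.5333 tcp [0.5984 0.1579 0.1582] jaw yaw 85.09 axes y [ 0.001  0.    -1.   ] F [-1.17 -0.54  5.9 ] T [-0.027  0.29  -0.015] gap 0.1081 q [ 0.08  0.61  1.52 -0.    1.02 -1.41]
t: 12.95
tcp_pos: [0.5988, 0.1577, 0.1584]
tool_rot: [0.7, -0.101, 0.102, -0.7]
force: [-0.7, -1.4, 5.5]
finger_gap: 0.107
t 12.95 tcp [0.5988 0.1577 0.1584] jaw yaw 73.54 axes y [ 0.002 -0.    -1.   ] F [-0.66 -1.37  5.5 ] T [-0.154  0.236  0.004] gap 0.1073 q [ 0.08  0.61  1.52 -0.    1.02 -1.21]
```

The lens axis sits about 3 mm off the TCP, so I shift the TCP along an arc to turn the holder about its own axis.

```bash
python3 -m jog '[[[0.01,0,-0.06],0],[[0,0,-0.09],0.1],[[0,0,-0.12],0.2],[[-0.01,0,-0.15],0.3],[[-0.02,0,-0.18],0.4],[[-0.03,0,-0.2],0.5],[[-0.05,0,-0.23],0.6],[[-0.05,0,-0.23],0.6]]';  python3 go.py
```

```text
t: 13.62
tcp_pos: [0.5981, 0.1559, 0.1586]
tool_rot: [-0.638, 0.303, -0.305, 0.639]
force: [0.1, -0.3, 5.5]
finger_gap: 0.106
t 13.6167 tcp [0.5981 0.1559 0.1586] jaw yaw 39.05 axes y [ 0.003  0.    -1.   ] F [ 0.06 -0.27  5.46] T [-0.081  0.073 -0.055] gap 0.1058 q [ 0.07  0.6   1.52  0.    1.01 -0.61]
```

```bash
python3 -m jog '[[[0,0,-0.03],0.1],[[-0.01,0,-0.06],0.2],[[-0.01,0,-0.09],0.3],[[-0.02,0,-0.12],0.4],[[-0.04,0,-0.14],0.5],[[-0.05,0,-0.17],0.6],[[-0.07,0,-0.19],0.7],[[-0.08,0,-0.21],0.77],[[-0.08,0,-0.21],0.77],[[-0.08,0,-0.21],0.77]]';  python3 go.py
```

```text
t: 14.45
tcp_pos: [0.596, 0.1552, 0.1586]
tool_rot: [0.477, -0.52, 0.522, -0.479]
force: [-0.0, -0.5, 6.0]
finger_gap: 0.106
t 14.45 tcp [0.596  0.1552 0.1586] jaw yaw -4.89 axes y [ 0.003  0.    -1.   ] F [-0.02 -0.55  6.02] T [-0.046  0.029 -0.042] gap 0.1056 q [0.07 0.6  1.53 0.   1.01 0.16]
```

```bash
python3 -m jog '[[[0,-0.06,0],0],[[0,-0.12,0],0],[[0,-0.12,0],0]]'; python3 go.py; python3 -m jog '[[[0,-0.06,0],0],[[0,-0.1,0],0],[[0,-0.1,0],0]]'; python3 go.py
```

```text
t: 14.7
tcp_pos: [0.596, 0.1552, 0.1595]
tool_rot: [0.478, -0.52, 0.521, -0.479]
force: [1.1, -0.7, 4.2]
finger_gap: 0.105
t 14.7 tcp [0.596  0.1552 0.1595] jaw yaw -4.88 axes y [ 0.003  0.    -1.   ] F [ 1.1  -0.7   4.18] T [ 0.006 -0.137  0.002] gap 0.1051 q [0.07 0.6  1.53 0.   1.01 0.16]
t: 14.95
tcp_pos: [0.5957, 0.1551, 0.1596]
tool_rot: [0.478, -0.52, 0.521, -0.479]
force: [2.0, 0.2, -1.5]
finger_gap: 0.105
t 14.95 tcp [0.5957 0.1551 0.1596] jaw yaw -4.88 axes y [ 0.002  0.    -1.   ] F [ 2.02  0.25 -1.48] T [ 0.01  -0.61  -0.057] gap 0.1046 q [0.07 0.6  1.53 0.   1.01 0.16]
```

T-head is under the lip: z stopped at 0.1596 m while the push force fell to about zero. Now I release and retreat.

```bash
python3 -m jog '[[[0,0,0],0],[[0,0,0],0],[[0,0,0],0],[[0,0,0],0]]' 3 20; python3 go.py; python3 -m jog '[[[0,-1,0],0],[[0,-3,0],0],[[0,-6,0],0],[[0,-10,0],0],[[0,-14,0],0],[[0,-17,0],0],[[0,-17,0],0],[[0,-17,0],0],[[-4,-17,0],0],[[-8,-17,0],0],[[-12,-17,0],0],[[-16,-17,0],0],[[-20,-17,0],0],[[-24,-17,0],0],[[-24,-17,0],0],[[-24,-17,0],0]]'
python3 - <<'E'
from h import *
s=snap('side','pics/side3.png');t=snap('top','pics/top3.png')
a=cv2.imread('pics/side3.png');b=cv2.imread('pics/top3.png')
cv2.imwrite('pics/end.png',cv2.convertScaleAbs(np.vstack([cv2.resize(a[110:310,225:425],(560,290)) if 0 else cv2.resize(a[115:215,225:425],(600,300),interpolation=cv2.INTER_CUBIC),cv2.resize(b[120:280,200:520],(600,300),interpolation=cv2.INTER_CUBIC)]),alpha=1.5,beta=10))
E
```

```text
t: 15.28
tcp_pos: [0.5941, 0.1551, 0.1596]
tool_rot: [-0.479, 0.521, -0.52, 0.478]
force: [-0.0, 0.9, 0.2]
finger_gap: 0.353
t 15.2833 tcp [0.5941 0.1551 0.1596] jaw yaw -4.86 axes y [-0.002 -0.    -1.   ] F [-0.01  0.87  0.25] T [-0.006 -0.01   0.053] gap 0.3529 q [0.07 0.6  1.53 0.   1.02 0.16]
t: 16.62
tcp_pos: [0.6135, 0.3963, 0.3268]
tool_rot: [-0.481, 0.52, -0.519, 0.478]
force: [0.1, 0.3, 0.3]
finger_gap: 0.352
```

View pics/end.png

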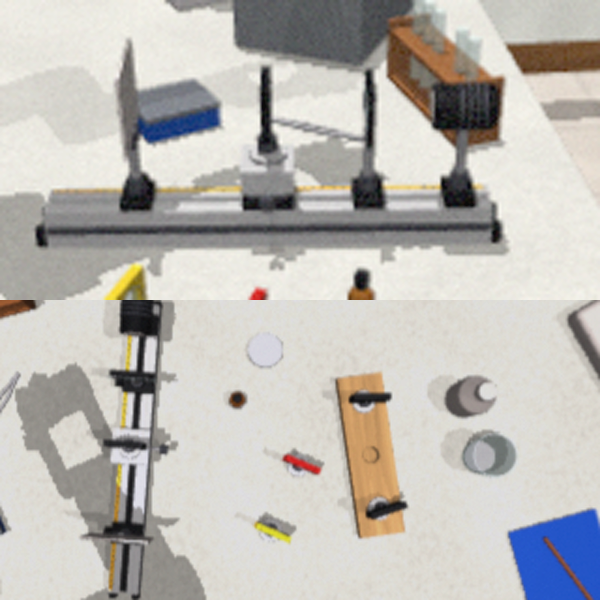

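The lens stands upright in the rider at side (313,150), with its plate square across the rail at top (268,197). The other items are in place. One last numeric check of yaw and tilt before handing in.

Run:
```python
from h import *
t=snap('top');s=snap('side')
def line(im,x0,y0,x1,y1,th,vert):
    g=im['frame'].mean(2)[y0:y1,x0:x1]; w=np.clip(th-g,0,None); yy,xx=np.mgrid[y0:y1,x0:x1]
    c=np.array([(w*xx).sum(),(w*yy).sum()])/w.sum(); l,e=np.linalg.eigh(np.cov(np.vstack([xx.ravel(),yy.ravel()]),aweights=w.ravel()+1e-9)); return c,e[:,1],np.sqrt(l)
c,e,l=line(t,256,190,282,200,70,0); q=onz(t,[c-8*e,c+8*e],.18); d=q[1]-q[0]
print('plate ctr',c,l,q.mean(0),'plate dir yaw',np.degrees(np.arctan2(d[1],d[0]))%180,'want ~85')
g=s['frame'].mean(2); 
for r in range(138,162,4):
    row=g[r,304:324]; k=np.where(row<60)[0]+304; print(r,k.min() if len(k) else None,k.max() if len(k) else None)
print(proj(s,[[.595,.157,z] for z in (.13,.16,.19)]).round(1).tolist())
```

```text
plate ctr [267.08906577 196.42957687] [1.34600737 6.71956417] [0.59621326 0.15287683 0.18      ] plate dir yaw 86.8040248699558 want ~85
138 312 314
142 312 314
146 312 314
150 312 314
154 312 314
158 312 314
[[313.5, 157.6], [313.2, 148.9], [312.9, 139.9]]
```

Yaw is within about 2° of square and the plate is vertical, so I hand in.

```bash
python3 -c "
from h import *
print(workorder.sign_off()); print(manip.sense()['t'])"
```

```text
the job is handed in; nothing more can be done
None
the job is handed in; nothing more can be done
```

The lens holder is locked in the rider and released, and the job was handed in at about 17 s of the 64 s allowed. I took it from the middle hole of the block. Before lifting I could only pick it out by elimination; turning it toward the side camera showed the round lens.

- **Insertion:** The first descent met the rider's top, because the slot was about 1.6 mm further toward +y than I had measured. I slid it over under light contact, with at most about 7 N on the wrist, and the foot dropped in. I then pressed the collar with about 7 N and turned the holder a quarter turn clockwise about its own axis.
- **Lock:** When I eased up, the holder stopped rising while the wrist force fell to about zero, which means the T-head had caught under the lip. I could not measure the clamping force directly.
- **Final checks:** The plate is square to the rail within about 2° and vertical to within a pixel over its height in the side view. The gripper is well clear, and the bystanders in the last picture look unmoved by eye; I did not measure them.
- **Disagreement:** The two cameras differed by about 2 mm along the rail. I corrected for that using the gripper finger as a reference.

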